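Run the wing nut onto the clamping fixture

ROBOT

A 6-joint arm with a two-finger parallel gripper is mounted at the origin on the work surface. World frame = base frame: x ahead of the robot, y to its left, z up, the work surface at z = 0. Lengths are in mm, angles in degrees, forces in N, time in s.
With the tool pointing down it reaches from about 300 to 775 mm from the base axis. Payload 14.6 kg.
Tool frame: the origin (TCP) lies midway between the tips of the shut fingers; the grasp point (between the pads) lies manip.hold_point_z behind it (manip.hold_point_z is the distance from the TCP to the grasp point, in mm); z points along the fingers, y is the direction in which the jaws open and shut (so a half turn about z gives the same grasp; the last joint's range is limited). The gripper opens to 94 mm and grips with 3 to 60 N. Pads are 16 mm wide; open, the fingers measure 119 mm over their backs; the gripper's body (75 mm by 177 mm) begins 78 mm behind the grasp point.
Start: joints at [60.126, 17.183, 87.147, -0, 75.671, -3.816], TCP at [241.601, 494.083, 205.446] pointing down, gripper open.
Joint ranges: [-173.82, 173.82], [-45.26, 126.66], [13.44, 144.39], [-59.66, 239.66], [0, 175.72], [-146.38, 146.38]. Speed limits (degrees/s): [127.2, 127.2, 147.25, 180, 180, 180].

INTERFACE

Orientations are given as a 3x3 rotation matrix whose columns are the frame's x, y, z axes.
In Python, from plant import manip gives the robot as it stands.
- The arm moves only by the tool send_rows, never from a script. Its argument "steps" is a list of rows, each a list of 3 entries, a list of its own where there are three numbers: the turn, a rotation vector about the world's x, y, z in degrees, then the shift along the world's x, y, z in mm, then the opening, from 0 (shut) to 1 (fully open). A call has 1 to 10 rows; each row shifts and turns the commanded pose from where the row before left it; what a row does not reach is not made up. A row lasts 1/8 s, in which the tool goes at most 62.5 mm and 10.7 degrees, less where a joint would pass 70% of its speed; a pose out of reach is approached as far as the arm can. A call is refused whole if a number of a shift passes 62.5 or a number of a turn 10.7, either way. A call with a gripper value outside its range is refused whole. The fingers move at their own pace and stop on an object; "squeeze" is the grip in N (left out, the last holds). Time passes only in rows, so rows that do not move let the fingers close. It gives the time, the measured TCP pose, the force and the opening at its end, in the units of the state.
- manip.read_state(): the state, without advancing time (a new reading comes with each control period).
- manip.get_image(name): name is "side" or "top"; returns a dict with "img" (384x512x3 uint8, red, green, blue), "z_map" (384x512 float32, mm along the optical axis (not along the pixel's ray), 0 where there is no reading), "K" (3x3 intrinsics, pixels), "k1" (the pictures are not rectified: a ray, as slopes to the right and down, at radius r is drawn at 1 + k1 r^2 times it, then the intrinsics apply), "R" (3x3) and "t" (3): a world point X has camera coordinates R X + t. Camera axes: x right, y down, z forward; pixel columns grow to the right and rows downward; lengths in mm; the calibration is good to about 2 mm. A picture is of the moment at which its call begins.
- manip.finish_job(): hands the job in, once; it reports no verdict.
The state is a dict: "time_s": time; "joints": joint angles; "qvel": joint speeds; "joint_torque": joint torques, N m; "eef_pos": TCP position; "tcp_rot": TCP orientation; "wrist_force": force on the tool from outside, world axes, zero at the start; "ft_torque": the same for the moment, N m; "grip_width": finger opening in mm.
Only numpy, scipy, OpenCV 4.12 (cv2) and the standard library are available. Lean on these libraries where they do the work, as an engineer would, in place of code of your own. Each camera call takes 0.05 s, during which the arm holds its last target.

TASK

Pick up the loose wing nut from the bench and set it upright over the threaded stud of the clamping fixture. Turn it gently backward (counter-clockwise seen from above) until you feel the thread starts drop, then forward (clockwise) to run it on until the sprung steel plate is squeezed about 3 mm down on the pine block, without straining the thread. Let go and leave the other things on the bench where they are.

Things in the scene. Friction and masses are not known exactly. Their poses are not given: they have to be found in the camera images.
- nut: Loose aluminium wing nut, 0.13 to 0.24 kg, bore upright. Origin: on its axis at its underside; z up along the bore. Hub 30 mm high with two flat grip faces 24 mm wide, 40 mm apart, at y = +20 and -20 mm (grip along its y). Two wings stand out along +x and -x to 40 mm from the axis, 8 mm thick, 7 to 34 mm above the underside.
- nut_lugs (a point): On the nut's axis 4.5 mm above its underside, the middle of its three inner lugs: 120 deg apart, one at the nut's +x, 4.5 mm wide, 3 mm thick, reaching in to 11.7 mm from the axis. The bore is 32.6 mm across, with a guide rim of 23.2 mm in its top 6 mm that slides on the stud's pilot.
- fixture: Clamping fixture screwed to the bench: plywood base 170 x 120 x 18 mm, on it a pine block 130 x 80 x 45 mm, over that the steel plate on rubber pads, and in the middle the upright threaded stud. Origin: on the stud's axis at bench level; z up, x along the long side.
- stud_tip (a point): Centre of the stud's top end, on its axis, 126.5 mm above the bench. A plain round pilot 22 mm across stands from 36 mm below this point up to 6 mm below it, then tapers to 12 mm across. Underside of the nut below this point: about 34 mm with its lugs on the teeth, 38 mm on the land, 45 mm dropped into the thread starts, 50.5 mm when it meets the plate.
- land (a point): On the stud's axis 36 mm below its top end, level with a flat ring-shaped land, the top of the thread, 31 mm across. Three notches (120 deg apart, 36 deg wide) are the thread starts; their direction differs each time and is not measured. On the counter-clockwise side (from above) of each a 4 mm stop tooth stands up; off a tooth the nut steps 4 mm down to the land, not yet the start.
- thread (a point): On the stud's axis 46 mm below its top end, in the coarse three-start thread: right-handed, lead 22.5 mm a turn, axial play about 1.5 mm. A nut turned forward on the land, or backward once dropped, comes up hard against the teeth. From the drop it is about 110 to 140 deg forward to the plate, then 16 deg a mm. It falls by its own weight if held loosely; the thread stays where it is left.
- plate (a joint): How far the sprung steel plate (100 x 56 x 8 mm, round the stud, long side along the fixture's x) is pressed down, in m: 0 free (top 76 mm above the bench, 50.5 mm below the stud's top end), 0.005 hard stop. Spring 3 N a mm.
- offcut: bystander: pine offcut 90 x 50 x 45 mm, origin under its centre
- washer: bystander: flat steel washer 40 mm across, 4 mm thick, origin under its centre
- mallet: bystander: mallet lying on the bench
- chisel: bystander: slim hand tool with a wooden handle lying on the bench
- glue: bystander: white glue bottle 52 mm across, 140 mm high, origin under its centre
- sander: bystander: cork sanding block 100 x 55 x 30 mm, origin under its centre
- wood_cube: bystander: pine block 70 x 70 x 50 mm, origin under its centre
There are look-alikes about, which are no part of the job. Several things have the shape of the nut; the one meant has the colours described above.

How it is judged:
By the outcome, as a careful person would: the job done as asked, in the order asked, and still so for the second after the job is handed in, with the robot touching nothing.
It also fails if it takes over 67 s, if anything falls off the work surface, if the arm or the gripper's body presses on something with over 40 N, if the wrist force passes 120 N, or if a joint passes its speed limit or range.

## Working session

There is one attempt and no reset: what is moved stays moved. The work goes in short steps, Python scripts to look and compute and a tool call to move; the robot and the scene stay as the last step left them, time stands still between calls to the robot, and variables do not carry over. Pictures are saved under pics/ and viewed, and the job is handed in when it is done.

Besides the shell and the picture viewer there is one more tool, called after "Call:" as a command line: name --argument value ..., lists and objects as JSON in quotes. send_rows: Moves the arm, as the interface text tells. Its arguments: {"type":"object","properties":{"steps":{"type":"array","items":{"type":"array"}},"squeeze":{"type":"number"}},"required":["steps"]}

```bash
mkdir -p pics; ls; cat > h.py <<'E'
import numpy as np, cv2
from plant import manip
def shot(n,f):
    d=manip.get_image(n); cv2.imwrite('pics/'+f,cv2.cvtColor(d['img'],cv2.COLOR_RGB2BGR)); np.savez('pics/'+f[:-4]+'.npz',**d); return d
def ray(d,u,v):
    K=d['K'];k=float(d['k1'])
    dist=np.array([k,0,0,0,0.])
    p=cv2.undistortPoints(np.array([[[u,v]]],float),K,dist)[0,0]
    o=-d['R'].T@d['t'].ravel(); r=d['R'].T@np.array([p[0],p[1],1.]); return o,r
def onz(d,u,v,z):
    o,r=ray(d,u,v); return o+r*(z-o[2])/r[2]
def dep(d,u,v):
    o,r=ray(d,u,v); return o+r*float(d['z_map'][int(v),int(u)])
def cloud(d):
    h,w=d['z_map'].shape; uu,vv=np.meshgrid(np.arange(w),np.arange(h))
    p=cv2.undistortPoints(np.stack([uu,vv],-1).reshape(-1,1,2).astype(float),d['K'],np.array([float(d['k1']),0,0,0,0.]))[:,0]
    z=d['z_map'].reshape(-1,1); c=np.hstack([p*z,z]); return ((c-d['t'].ravel())@d['R']).reshape(h,w,3)
E
python3 - <<'E'
from h import *
for n in('top','side'):
    d=shot(n,n+'0.png'); print(n,d['K'],d['k1'],d['R'],d['t'])
s=manip.read_state(); print(s); print(manip.hold_point_z)
E
```

```text
pics
top [[472.99488031   0.         257.04248088]
 [  0.         472.99488031 198.58247738]
 [  0.           0.           1.        ]] 0.05617858334995365 [[-0.0050682  -0.99986135 -0.01586166]
 [-0.99897181  0.00577703 -0.04496612]
 [ 0.04505152  0.01561745 -0.99886258]] [  25.90362423  539.52308422 1335.64070263]
side [[438.02569965   0.         260.36216178]
 [  0.         438.02569965 188.80460273]
 [  0.           0.           1.        ]] -0.024118409842565167 [[ 0.79291413 -0.60923691 -0.01084292]
 [-0.33391298 -0.41956098 -0.8440798 ]
 [ 0.50969531  0.67290339 -0.53610794]] [-434.96186021  264.29728692 1128.74321347]
{'time_s': 0.1, 'joints': array([ 6.01281797e+01,  1.72117009e+01,  8.71752757e+01, -1.45212777e-03,
        7.56684069e+01, -3.81697767e+00]), 'qvel': array([ 0.05772245, -0.00611128, -0.085448  ,  0.05605793, -0.0089332 ,
        0.00803473]), 'joint_torque': array([ 1.90926003e-03, -5.32639432e+01, -3.53286052e+01,  7.09711318e-02,
        2.34627194e-02, -3.71747637e-05]), 'eef_pos': array([241.48705083, 493.90881433, 204.96102058]), 'tcp_rot': array([[-8.98376784e-01,  4.39225389e-01, -4.60144295e-04],
       [ 4.39225628e-01,  8.98376382e-01, -8.50429501e-04],
       [ 3.98525387e-05, -9.66113288e-04, -9.99999533e-01]]), 'wrist_force': array([-0.89400297,  0.531137  ,  0.02754664]), 'ft_torque': array([-0.06849048, -0.03991489, -0.02045562]), 'grip_width': 94.33755971681684}
18.8
```

View pics/top0.png

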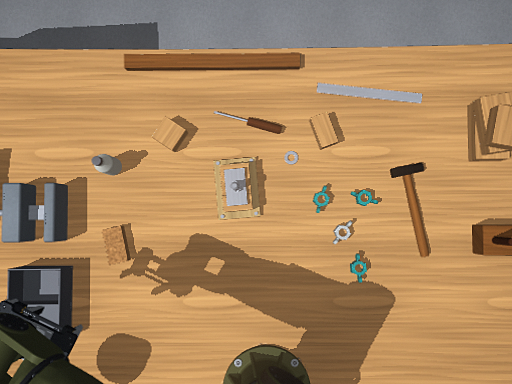

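View pics/side0.png

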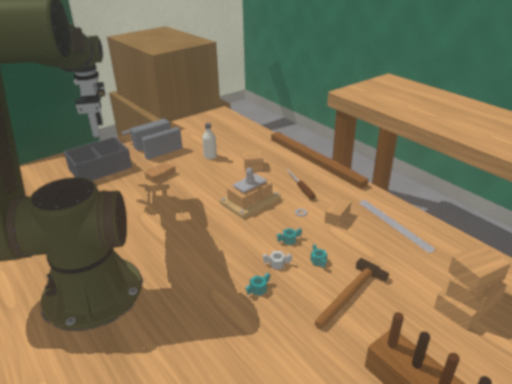

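The top view shows the grey aluminium nut at about (343,231), three teal look-alikes around it, and the fixture at about (238,187). I'll zoom in and measure.

```bash
python3 - <<'E'
from h import *
a=cv2.imread('pics/top0.png'); b=cv2.imread('pics/side0.png')
c1=cv2.resize(a[150:290,200:390],None,fx=4,fy=4,interpolation=cv2.INTER_CUBIC); cv2.imwrite('pics/c1.png',c1)
c2=cv2.resize(b[160:300,200:350],None,fx=4,fy=4,interpolation=cv2.INTER_CUBIC); cv2.imwrite('pics/c2.png',c2)
d=np.load('pics/top0.npz')
P=cloud(d)
hsv=cv2.cvtColor(a,cv2.COLOR_BGR2HSV)
m=(hsv[...,1]<60)&(hsv[...,2]>90)
n,l,s,c=cv2.connectedComponentsWithStats(m.astype(np.uint8))
for i in range(1,n):
    if s[i,4]>30 and 200<c[i,0]<400 and 130<c[i,1]<260:
        print(s[i],c[i],P[l==i].mean(0),P[l==i].max(0))
E
```

```text
[284 151  14  13 109] [290.79816514 157.13761468] [658.88664454 -74.58478766   2.53805293] [677.47861259 -55.25261393   8.81766323]
[224 168  24  38 763] [235.24639581 186.4180865 ] [569.06110529  80.06902929  92.18515648] [ 620.96454519  112.98105471 1358.79265551]
[333 221  20  23 186] [341.89784946 232.00537634] [ 444.03307794 -214.3335873    25.32847654] [ 474.72303285 -189.29513428   37.1262401 ]
```

View pics/c1.png

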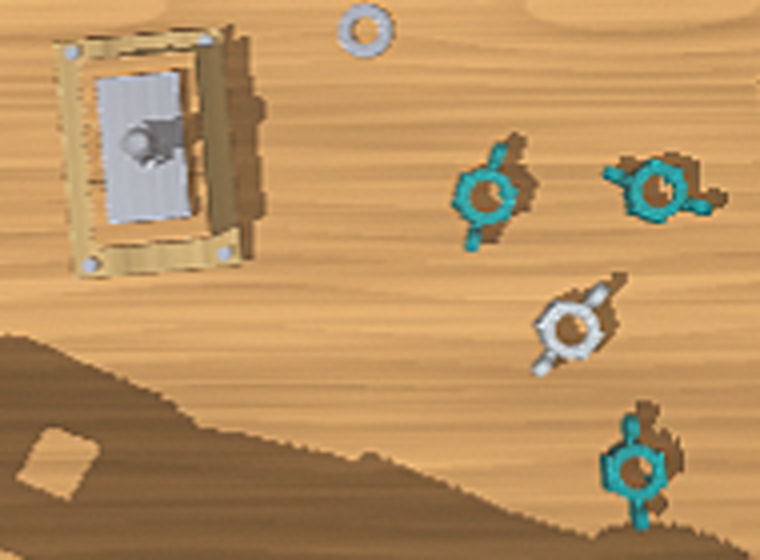

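View pics/c2.png

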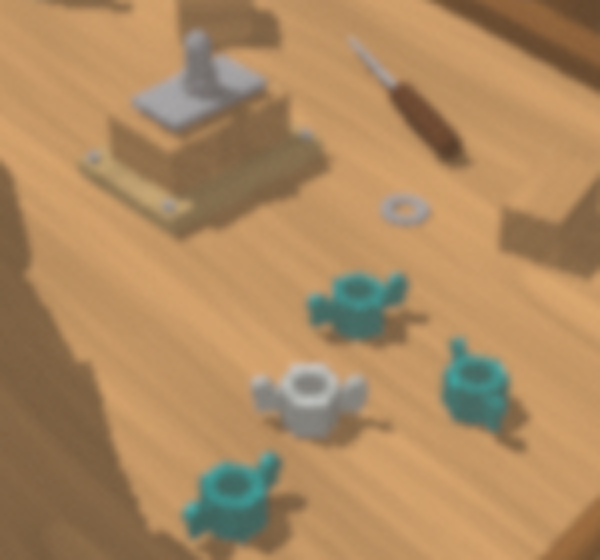

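```bash
python3 - <<'E'
from h import *
for n in('top','side'):
    d=np.load(f'pics/{n}0.npz'); P=cloud(d)
    x=P[...,0];y=P[...,1];z=P[...,2]
    m=(np.hypot(x-444,y+214)<50)&(z>22)&(z<45)
    q=P[m]; print(n,len(q),np.percentile(q[:,2],[5,50,90,98]))
    # extreme along pca
    c=q[:,:2].mean(0); w,v=np.linalg.eigh(np.cov((q[:,:2]-c).T)); ax=v[:,1]; t=(q[:,:2]-c)@ax; s=(q[:,:2]-c)@v[:,0]
    print(' c',c,'yaw',np.degrees(np.arctan2(ax[1],ax[0])),'ext',t.min(),t.max(),s.min(),s.max(),'mid',c+ax*(t.min()+t.max())/2+v[:,0]*(s.min()+s.max())/2)
    # wing tops
    for sg in(1,-1):
        tt=q[(sg*t>22)]; print('  wing',tt.mean(0),len(tt))
    # fixture
    m=(np.hypot(x-560,y-75)<120)&(z>66)&(z<84); q=P[m]; 
    r=cv2.minAreaRect(q[:,:2].astype(np.float32)); print(' plate z',np.median(q[:,2]),r)
    m=(np.hypot(x-560,y-75)<120)&(z>95)&(z<140); q=P[m]; print(' stud',len(q),q.mean(0),np.percentile(q[:,2],[50,90,99]))
    m2=m&(z>118); q=P[m2]; print(' tip',len(q),q.mean(0)); 
    vv,uu=np.nonzero(m2); print(' px',uu.mean(),vv.mean(), onz(d,uu.mean(),vv.mean(),126.5))
    vv,uu=np.nonzero(m); print(uu.min(),uu.max(),vv.min(),vv.max())
E
```

```text
top 160 [23.76841641 28.66862738 32.74237981 35.00367349]
 c [ 444.43332286 -215.4178103 ] yaw 141.90094504467612 ext -39.30007661484555 39.158081346800046 -19.65908820442485 19.931060650313697 mid [ 444.40528749 -215.56863117]
  wing [ 419.8661504  -196.35182008   30.06842547] 21
  wing [ 469.28199685 -234.38607264   29.53802622] 21
 plate z 74.56137166461367 ((570.554443359375, 78.47777557373047), (124.31861114501953, 77.0767593383789), 3.9952714443206787)
 stud 61 [569.96187966  79.38518598 121.00826616] [122.63720594 126.83285754 130.29265795]
 tip 53 [569.78120624  79.91862599 123.14542326]
 px 234.58490566037736 185.32075471698113 [569.53495457  79.70525695 126.5       ]
231 239 181 189
side 195 [23.27688015 29.82775325 32.70300004 34.9804693 ]
 c [ 439.03902924 -217.48339479] yaw 142.4829072319493 ext -38.284491325624096 38.20073753338457 -21.25197632669422 21.397291538809945 mid [ 439.02799647 -217.56652769]
  wing [ 414.99448198 -197.55060379   29.71396351] 29
  wing [ 464.02922018 -236.21492164   29.63920437] 31
 plate z 76.20170440005096 ((563.8397216796875, 76.68499755859375), (128.54861450195312, 75.9675064086914), 6.189303874969482)
 stud 73 [562.90648648  75.54908493 113.66962706] [115.02172003 127.42236636 129.16863654]
 tip 32 [563.49157383  76.90373811 123.62342556]
 px 249.0 169.90625 [560.58368328  72.82227178 126.5       ]
246 254 167 178
```

Call:
send_rows --steps '[[[0, 0, -1], [16.8, -57, 0], 1], [[0, 0, -1], [16.8, -57, 0], 0.8], [[0, 0, -1], [16.8, -57, 0], 0.8], [[0, 0, -1], [16.8, -57, 0], 0.8], [[0, 0, -1], [16.8, -57, 0], 0.8], [[0, 0, -1], [16.8, -57, 0], 0.8], [[0, 0, -1], [16.8, -57, 0], 0.8], [[0, 0, -1], [16.8, -57, 0], 0.8], [[0, 0, -1], [16.8, -57, 0], 0.8], [[0, 0, -1], [16.8, -57, 0], 0.8]]'

```text
time_s: 1.35
eef_pos: [409.7, -78.0, 205.5]
tcp_rot: [[-0.808, 0.589, 0.0], [0.589, 0.808, -0.0], [-0.0, 0.0, -1.0]]
wrist_force: [0.4, 0.8, 0.4]
grip_width: 75.0
```

Call:
send_rows --steps '[[[0, 0, -1], [16.8, -57, -20], 0.8], [[0, 0, -1], [16.8, -57, -30], 0.8], [[0, 0, 0], [0, -26, -35], 0.8], [[0, 0, 0], [0, 0, -30], 0.8], [[0, 0, 0], [0, 0, 0], 0.8], [[0, 0, 0], [0, 0, 0], 0.8]]'

```text
time_s: 2.1
eef_pos: [442.6, -212.2, 93.5]
tcp_rot: [[-0.788, 0.616, 0.001], [0.616, 0.788, -0.001], [-0.001, 0.0, -1.0]]
wrist_force: [0.3, -0.6, 0.1]
grip_width: 75.5
```

```bash
python3 - <<'E'
from h import *
for n in('top','side'):
    d=shot(n,n+'1.png')
    a=cv2.imread(f'pics/{n}1.png'); 
    c=a[170:300,270:420] if n=='top' else a[160:310,200:350]
    cv2.imwrite(f'pics/c{n}1.png',cv2.resize(c,None,fx=4,fy=4,interpolation=cv2.INTER_CUBIC))
s=manip.read_state(); print({k:np.round(v,3) for k,v in s.items()})
E
```

```text
{'time_s': np.float64(2.2), 'joints': array([-29.889,  17.035, 103.47 ,  -0.   ,  59.371, -81.863]), 'qvel': array([-0.122,  0.053,  0.174,  0.035, -0.243, -0.007]), 'joint_torque': array([-1.2500e-01, -4.7456e+01, -3.0136e+01, -7.0000e-03,  9.2000e-02,
        1.0000e-03]), 'eef_pos': array([ 442.767, -212.274,   93.76 ]), 'tcp_rot': array([[-0.788,  0.616,  0.002],
       [ 0.616,  0.788, -0.001],
       [-0.002,  0.   , -1.   ]]), 'wrist_force': array([0.497, 0.127, 0.117]), 'ft_torque': array([-0.029,  0.065,  0.004]), 'grip_width': np.float64(74.999)}
```

View pics/ctop1.png

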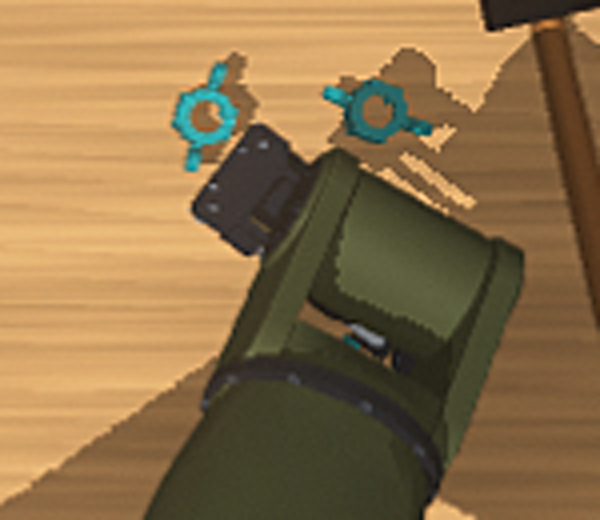

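View pics/cside1.png

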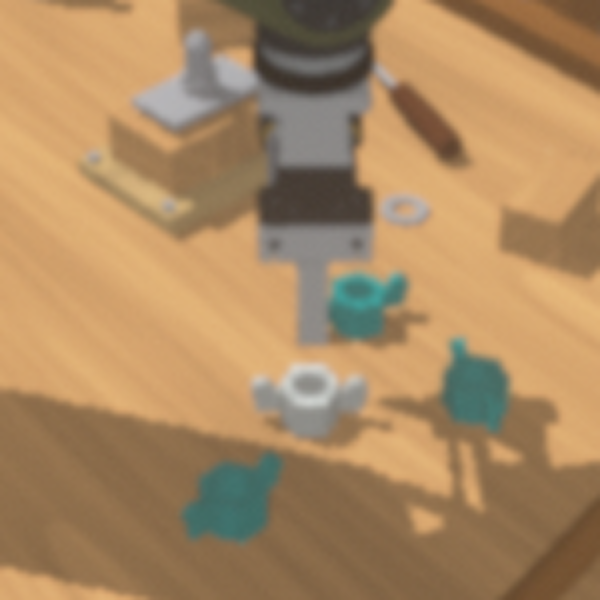

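```bash
cat >> h.py <<'E'
def proj(d,X):
    c=d['R']@np.asarray(X,float)+d['t'].ravel(); a=c[:2]/c[2]; a=a*(1+float(d['k1'])*(a@a)); return d['K'][:2,:2]@a+d['K'][:2,2]
E
python3 - <<'E'
from h import *
d=np.load('pics/side1.npz'); t=np.array([442.77,-212.27]); y=np.array([.616,.788]); x=np.array([-.788,.616])
for z in (95,110):
  for w in(-8,0,8): print(z,w,proj(d,[*(t-43.7*y+w*x),z]))
g=d['img'].astype(int); P=cloud(d)
for v in (228,232,236,240,244): 
    print(v,[ (u,tuple(g[v,u]),np.round(P[v,u]).tolist()) for u in (277,279)])
    row=g[v,265:295]; s=row.max(1)-row.min(1); print(s)
# nut axis columns: mask grey
for v in (253,256,260,264):
    row=g[v,258:300]; print(v,(row.max(1)-row.min(1)))
E
```

```text
95 -8 [280.64079866 246.7522333 ]
95 0 [277.5220551 246.7623363]
95 8 [274.40375771 246.77229578]
110 -8 [280.72443326 242.20449524]
110 0 [277.58300642 242.21502813]
110 8 [274.44203177 242.22542668]
228 [(277, (np.int64(142), np.int64(138), np.int64(135)), [410.0, -251.0, 161.0]), (279, (np.int64(142), np.int64(138), np.int64(135)), [415.0, -252.0, 159.0])]
[102 102 102 100 101 103 102 100  84  50  19   9   7   7   7  13  33  64
  78  71  53  33  26  22  22  22  27  41  58  76]
232 [(277, (np.int64(143), np.int64(138), np.int64(135)), [412.0, -249.0, 146.0]), (279, (np.int64(142), np.int64(138), np.int64(134)), [415.0, -252.0, 147.0])]
[102 102 102 102 102 103 103  98  82  50  22   9   8   6   8  11  24  19
  41  78  78  60  51  48  48  48  52  63  76  85]
236 [(277, (np.int64(142), np.int64(139), np.int64(135)), [412.0, -249.0, 134.0]), (279, (np.int64(142), np.int64(138), np.int64(135)), [416.0, -252.0, 133.0])]
[103 104 103 103 103 103 102  98  82  51  22   9   7   8   7   5   8  28
  47  56  61  66  71  78  83  84  76  72  71  67]
240 [(277, (np.int64(141), np.int64(138), np.in
[... 481 characters left out ...]
37  26  19  18  18  16  17  21  30  39]
253 [103 103 103 103 100  89  79  75  81  91  99  98  81  54  25   8   5   4
   3   5   4   4   6  14  29  52  80  96  94  81  72  72  76  89  97 100
  99 100 103 104 103 103]
256 [103 103 102  96  68  30   9   6   9  19  34  36  21   7   6   4   6   7
   7   6   6   5   5   5   5  10  24  31  21  11   6   7  15  41  79  99
 103 103 103 101 101 103]
260 [97 97 97 98 85 56 23  9  7  7  6  7  6  6  4  4  4  4  3  4  3  4  3  4
  4  6  6  7  7  6  6 11 26 59 87 96 91 82 73 72 71 69]
264 [ 98  99  99  98  97  95  91  87  78  75  70  58  33  13   6   6   6   5
   5   5   5   5   5   6   8  15  33  51  60  62  64  71  81  88  90  93
  97  98  97  98  99 100]
```

```bash
python3 - <<'E'
from h import *
d=np.load('pics/side1.npz'); y=np.array([.616,.788]); x=np.array([-.788,.616])
t=np.array([443.5,-216.])
for w in(-4,-2,0,2,4): print(w,t+w*x,proj(d,[*(t+w*x),30]),proj(d,[*(t+w*x),20]),proj(d,[*(t+w*x-20*y),15]))
E
```

```text
-4 [ 446.652 -218.464] [279.42562513 255.38381166] [279.37905988 258.16536624] [279.56312949 264.51199268]
-2 [ 445.076 -217.232] [278.69152286 255.38603278] [278.64827619 258.16752644] [278.82366634 264.51406488]
0 [ 443.5 -216. ] [277.95744484 255.38824477] [277.91751655 258.16967724] [278.08422774 264.51612657]
2 [ 441.924 -214.768] [277.22339136 255.39044765] [277.18678125 258.17181862] [277.344814   264.51817775]
4 [ 440.348 -213.536] [276.48936273 255.39264141] [276.45607058 258.17395059] [276.60542542 264.52021843]
```

Call:
send_rows --steps '[[[0, 0, 0], [-1.3, -2.2, -30], 0.8], [[0, 0, 0], [0, 0, -35], 0.8], [[0, 0, 0], [0, 0, -19], 0.8], [[0, 0, 0], [0, 0, -4.5], 0.8], [[0, 0, 0], [0, 0, 0], 0.3], [[0, 0, 0], [0, 0, 0], 0.3], [[0, 0, 0], [0, 0, 0], 0.3], [[0, 0, 0], [0, 0, 0], 0.3]]' --squeeze 20

```text
time_s: 3.2
eef_pos: [441.0, -214.6, 4.2]
tcp_rot: [[-0.787, 0.616, 0.001], [0.616, 0.787, -0.0], [-0.001, 0.0, -1.0]]
wrist_force: [-0.3, -0.2, 4.0]
grip_width: 40.1
```

```bash
python3 - <<'E'
from h import *
d=shot('side','side2.png')
a=cv2.imread('pics/side2.png'); cv2.imwrite('pics/cside2.png',cv2.resize(a[160:310,200:350],None,fx=4,fy=4,interpolation=cv2.INTER_CUBIC))
s=manip.read_state(); print({k:np.round(v,3) for k,v in s.items()})
E
```

```text
{'time_s': np.float64(3.25), 'joints': array([-3.02260e+01,  2.55420e+01,  1.06317e+02, -2.00000e-03,
        4.81080e+01, -8.21650e+01]), 'qvel': array([ 0.104,  0.022, -0.1  ,  0.069, -0.005, -0.091]), 'joint_torque': array([ 8.1000e-02, -4.9736e+01, -2.4740e+01,  4.5000e-02, -2.0500e-01,
        1.0000e-03]), 'eef_pos': array([ 440.994, -214.582,    4.23 ]), 'tcp_rot': array([[-0.787,  0.616,  0.   ],
       [ 0.616,  0.787, -0.   ],
       [-0.001,  0.   , -1.   ]]), 'wrist_force': array([-1.282,  0.709,  3.701]), 'ft_torque': array([ 0.018,  0.172, -0.023]), 'grip_width': np.float64(39.852)}
```

View pics/cside2.png

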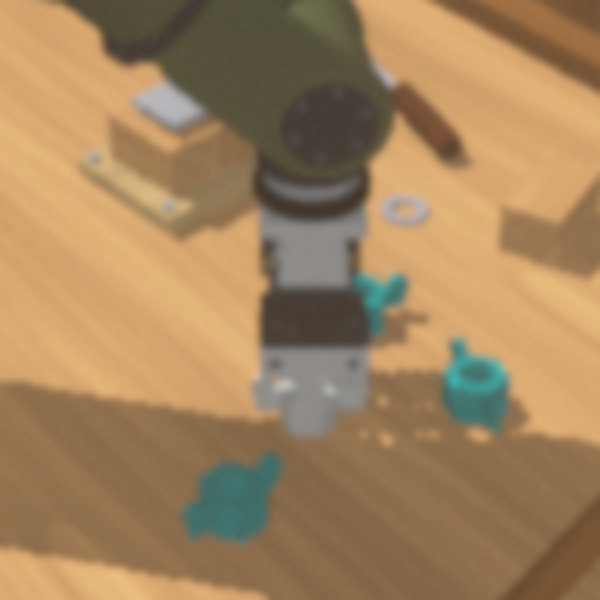

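Call:
send_rows --steps '[[[0, 0, 0], [0, 0, 25], 0.3], [[0, 0, 0], [0, 0, 50], 0.3], [[0, 0, 0], [0, 0, 50], 0.3], [[0, 0, 0], [0, 0, 46], 0.3], [[0, 0, -3], [21, 48.9, 0], 0.3], [[0, 0, -3], [21, 48.9, 0], 0.3], [[0, 0, -3], [21, 48.9, 0], 0.3], [[0, 0, -3], [21, 48.9, 0], 0.3], [[0, 0, -3], [21, 48.9, 0], 0.3], [[0, 0, -3], [21, 48.9, 0], 0.3]]'

```text
time_s: 4.5
eef_pos: [567.2, 80.7, 174.7]
tcp_rot: [[-0.557, 0.831, -0.0], [0.831, 0.557, -0.0], [0.0, -0.0, -1.0]]
wrist_force: [0.5, 0.1, -1.4]
grip_width: 40.0
```

Call:
send_rows --steps '[[[0, 0, 0], [0, 0, 0], 0.3], [[0, 0, 0], [0, 0, 0], 0.3]]'

```text
time_s: 4.75
eef_pos: [566.5, 78.6, 174.5]
tcp_rot: [[-0.559, 0.829, -0.001], [0.829, 0.559, -0.0], [0.0, -0.001, -1.0]]
wrist_force: [0.6, -0.5, -1.4]
grip_width: 39.3
```

```bash
python3 - <<'E'
from h import *
for n in('top','side'):
    d=shot(n,n+'3.png')
    a=cv2.imread(f'pics/{n}3.png'); c=a[130:230,170:310] if n=='top' else a[110:230,180:320]
    cv2.imwrite(f'pics/c{n}3.png',cv2.resize(c,None,fx=5,fy=5,interpolation=cv2.INTER_CUBIC))
s=manip.read_state(); print({k:np.round(v,3) for k,v in s.items()})
E
```

```text
{'time_s': np.float64(4.85), 'joints': array([ 4.1680e+00,  2.1437e+01,  8.5644e+01, -5.0000e-03,  7.2929e+01,
       -2.9722e+01]), 'qvel': array([-0.291, -0.156, -0.064,  0.079,  0.004,  0.183]), 'joint_torque': array([ 7.7000e-01, -5.7141e+01, -3.5234e+01,  7.2000e-02,  5.0000e-02,
       -8.0000e-03]), 'eef_pos': array([566.567,  77.969, 174.882]), 'tcp_rot': array([[-0.558,  0.83 , -0.   ],
       [ 0.83 ,  0.558, -0.   ],
       [ 0.   , -0.   , -1.   ]]), 'wrist_force': array([-9.40e-02,  1.00e-03, -1.08e+00]), 'ft_torque': array([-0.043, -0.061,  0.01 ]), 'grip_width': np.float64(39.883)}
```

View pics/cside3.png

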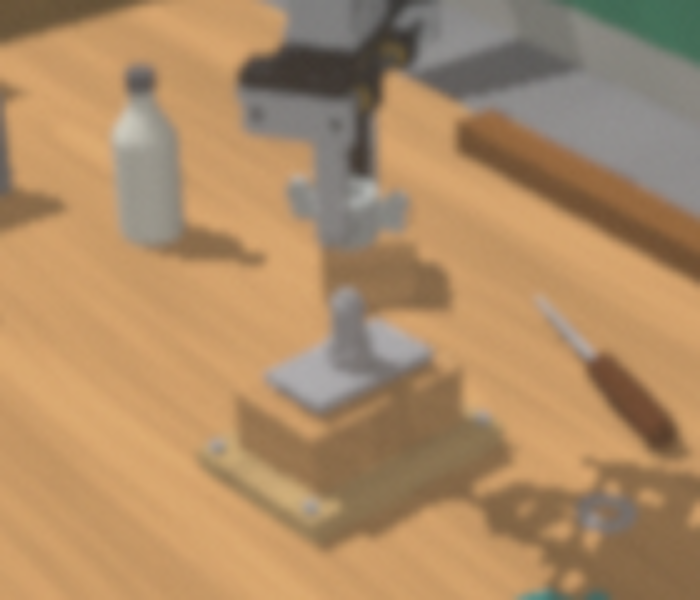

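View pics/ctop3.png

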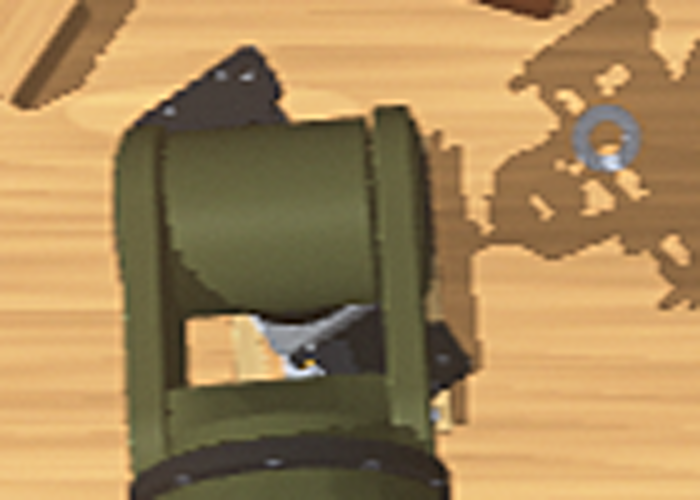

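```bash
python3 - <<'E'
from h import *
d=np.load('pics/side3.npz'); g=d['img'].astype(float); s=g.max(2)-g.min(2)
def edges(v,a,b,th):
    r=s[v,a:b]; m=r<th; idx=np.nonzero(m)[0]; i,j=idx[0],idx[-1]
    L=a+i-(th-r[i])/(r[i-1]-r[i]); R=a+j+(th-r[j])/(r[j+1]-r[j]); return round(L,2),round(R,2),round((L+R)/2,2)
print('stud');
for v in range(166,182): print(v,s[v,240:262].astype(int))
for v in range(169,178):
    try: print(v,edges(v,242,258,50))
    except Exception as e: print(v,e)
print('wings')
for v in range(144,164): print(v,s[v,232:268].astype(int))
t=np.array([566.57,77.97]); yaw=np.radians(123.9); x=np.array([np.cos(yaw),np.sin(yaw)]); y=np.array([x[1],-x[0]])
zb=174.9-4.2
print('x',x,'y',y)
for w in(40,-40): print('wing',w,proj(d,[*(t+w*x),zb+34]),proj(d,[*(t+w*x),zb+7]),proj(d,[*(t+w*x),zb+20]))
for z in (zb,zb+30): print('ax',proj(d,[*t,z]))
for z in(126.5,120.5,110,100): print('stud',proj(d,[567,78.5,z]),proj(d,[*t,z]))
p0=proj(d,[567,78.5,120]);print('J',proj(d,[577,78.5,120])-p0,proj(d,[567,88.5,120])-p0,proj(d,[567,78.5,130])-p0)
E
```

```text
stud
166 [104 103 102  97  85  72  66  61  58  57  60  63  65  67  67  67  67  68
  67  67  67  67]
167 [103 104 103  98  86  72  61  50  40  39  43  53  63  68  69  68  68  67
  67  67  68  68]
168 [102 102 102  98  89  69  50  33  20  19  24  37  55  65  68  68  69  69
  67  67  67  66]
169 [102 101 103  99  88  64  38  18   9   8  11  21  41  61  67  68  67  67
  67  67  66  64]
170 [103 101 101 100  89  62  30  11   6   5   6  13  29  53  64  65  66  67
  67  66  66  64]
171 [101 102 100 100  91  69  34  11   4   5   6  11  25  48  63  66  70  75
  75  74  75  74]
172 [102 102 101 100  95  74  38  14   6   6   7  10  26  50  62  67  77  84
  89  90  90  92]
173 [102 101 101 100  95  76  40  16   7   6   7  12  26  47  52  54  64  82
  91  98 100  99]
174 [101 101 100 100  94  76  42  15   7   6   7  10  20  30  30  27  35  56
  74  88  97 100]
175 [102 101 101 100  94  75  40  15   7   5   6   8  11  12  10   9  13  27
  43  61  78  90]
176 [101 100 101 100  90  67  36  14   8   7   7   8   7   6   2   2   5   8
  16  30  47  64]
177 [101 100  98  92  76  47  24   9   6   6   7  
[... 3689 characters left out ...]
4
  63  64  64  65  64  63  64  64  64  64  64  65  62  63  64  65  67  72]
x [-0.55774511  0.83001229] y [0.83001229 0.55774511]
wing 40 [236.93537761 145.09777651] [237.27078787 152.75338159] [237.11012365 149.08719168]
wing -40 [261.1653055  148.58891499] [261.25085636 156.3319861 ] [261.20989316 152.62425931]
ax [249.21876826 156.49766679]
ax [248.9835496  147.97923393]
stud [249.56598044 168.58908782] [249.55590079 168.69508798]
stud [249.61086135 170.21291598] [249.60082356 170.31934132]
stud [249.68892936 173.03689483] [249.67896419 173.14405183]
stud [249.76272449 175.70562666] [249.75282774 175.81346606]
J [ 2.49958492 -0.96965802] [-1.8372369  -1.21247102] [-0.07488412 -2.7094718 ]
```

Call:
send_rows --steps '[[[0, 0, 0], [0, 2.4, -10], 0.3], [[0, 0, 0], [0, 0, -20], 0.3], [[0, 0, 0], [0, 0, -15], 0.3], [[0, 0, 0], [0, 0, 0], 0.3], [[0, 0, 0], [0, 0, 0], 0.3]]'

```text
time_s: 5.48
eef_pos: [567.1, 81.3, 130.3]
tcp_rot: [[-0.558, 0.83, 0.001], [0.83, 0.558, 0.0], [-0.0, 0.001, -1.0]]
wrist_force: [0.8, -0.1, -2.2]
grip_width: 39.5
```

```bash
python3 - <<'E'
from h import *
for n in('side',):
    d=shot(n,n+'4.png')
    a=cv2.imread(f'pics/{n}4.png'); c=a[130:230,180:320]
    cv2.imwrite(f'pics/c{n}4.png',cv2.resize(c,None,fx=5,fy=5,interpolation=cv2.INTER_CUBIC))
s=manip.read_state(); print({k:np.round(v,3) for k,v in s.items()})
E
```

```text
{'time_s': np.float64(5.525), 'joints': array([  4.495,  24.048,  88.217,   0.   ,  67.673, -29.441]), 'qvel': array([ 0.04 , -0.123,  0.044,  0.006, -0.108,  0.106]), 'joint_torque': array([-5.7000e-02, -5.8082e+01, -3.3427e+01,  5.1000e-02,  4.9000e-02,
       -1.0000e-03]), 'eef_pos': array([567.165,  81.299, 130.539]), 'tcp_rot': array([[-0.558,  0.83 ,  0.001],
       [ 0.83 ,  0.558,  0.   ],
       [-0.001,  0.001, -1.   ]]), 'wrist_force': array([ 0.707, -0.313, -1.61 ]), 'ft_torque': array([-0.001,  0.051,  0.031]), 'grip_width': np.float64(39.619)}
```

View pics/cside4.png

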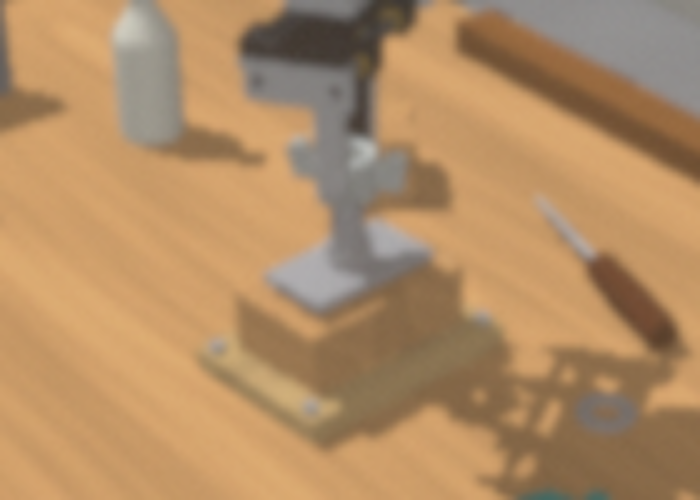

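Call:
send_rows --steps '[[[0, 0, 0], [-0.5, -0.4, -3], 0.3], [[0, 0, 0], [0, 0, -3], 0.3], [[0, 0, 0], [0, 0, -3], 0.3], [[0, 0, 0], [0, 0, 0], 0.3]]'

```text
time_s: 6.02
eef_pos: [566.2, 80.9, 120.5]
tcp_rot: [[-0.558, 0.83, -0.001], [0.83, 0.558, -0.0], [0.0, -0.0, -1.0]]
wrist_force: [-0.2, -0.2, -1.1]
grip_width: 39.8
```

Call:
send_rows --steps '[[[0, 0, 0], [0, 0, -3], 0.3], [[0, 0, 0], [0, 0, -2], 0.3], [[0, 0, 0], [0, 0, 0], 0.3]]'

```text
time_s: 6.4
eef_pos: [566.2, 81.0, 115.7]
tcp_rot: [[-0.558, 0.83, -0.0], [0.83, 0.558, 0.0], [0.0, -0.0, -1.0]]
wrist_force: [0.3, 0.2, -1.6]
grip_width: 39.9
```

Call:
send_rows --steps '[[[0, 0, 0], [0, 0, -4], 0.3], [[0, 0, 0], [0, 0, -4], 0.3], [[0, 0, 0], [0, 0, -4], 0.3], [[0, 0, 0], [0, 0, -4], 0.3], [[0, 0, 0], [0, 0, 0], 0.3]]'

```text
time_s: 7.02
eef_pos: [566.2, 80.9, 99.4]
tcp_rot: [[-0.558, 0.83, -0.001], [0.83, 0.558, -0.0], [0.0, -0.001, -1.0]]
wrist_force: [0.3, -0.4, -1.4]
grip_width: 40.0
```

Call:
send_rows --steps '[[[0, 0, 0], [0, 0, -1], 0.3], [[0, 0, 0], [0, 0, -1], 0.3], [[0, 0, 0], [0, 0, -1], 0.3], [[0, 0, 0], [0, 0, 0], 0.3]]'

```text
time_s: 7.52
eef_pos: [566.3, 80.9, 96.8]
tcp_rot: [[-0.558, 0.83, -0.0], [0.83, 0.558, 0.0], [0.0, -0.0, -1.0]]
wrist_force: [0.2, -0.1, -1.8]
grip_width: 39.9
```

Call:
send_rows --steps '[[[0, 0, 0], [0, 0, -1], 0.3], [[0, 0, 0], [0, 0, -1], 0.3], [[0, 0, 0], [0, 0, 0], 0.3]]'

```text
time_s: 7.9
eef_pos: [566.3, 81.0, 94.8]
tcp_rot: [[-0.558, 0.83, -0.0], [0.83, 0.558, -0.0], [0.0, -0.0, -1.0]]
wrist_force: [-0.7, 0.4, -2.3]
grip_width: 40.1
```

Call:
send_rows --steps '[[[0, 0, 0], [0, 0, -1], 0.3], [[0, 0, 0], [0, 0, -1], 0.3], [[0, 0, 0], [0, 0, 0], 0.3]]'

```text
time_s: 8.28
eef_pos: [566.3, 80.9, 92.7]
tcp_rot: [[-0.558, 0.83, -0.0], [0.83, 0.558, -0.0], [0.0, -0.0, -1.0]]
wrist_force: [0.2, -0.9, -2.2]
grip_width: 39.9
```

Call:
send_rows --steps '[[[0, 0, 0], [0, 0, -0.5], 0.3], [[0, 0, 0], [0, 0, -0.5], 0.3], [[0, 0, 0], [0, 0, 0], 0.3]]'

```text
time_s: 8.65
eef_pos: [566.4, 81.0, 92.0]
tcp_rot: [[-0.558, 0.83, 0.0], [0.83, 0.558, 0.0], [-0.0, 0.0, -1.0]]
wrist_force: [-1.3, -0.4, 0.3]
grip_width: 39.7
```

Call:
send_rows --steps '[[[0, 0, 0], [0, 0, -0.5], 0.3], [[0, 0, 0], [0, 0, 0], 0.3]]'

```text
time_s: 8.9
eef_pos: [566.5, 81.0, 91.8]
tcp_rot: [[-0.558, 0.83, 0.001], [0.83, 0.558, 0.0], [-0.0, 0.0, -1.0]]
wrist_force: [-1.8, -0.7, 5.0]
grip_width: 39.8
```

Call:
send_rows --steps '[[[0, 0, 3], [0, 0, 0], 0.3], [[0, 0, 3], [0, 0, 0], 0.3], [[0, 0, 3], [0, 0, 0], 0.3], [[0, 0, 0], [0, 0, 0], 0.3]]'

```text
time_s: 9.4
eef_pos: [566.2, 81.0, 91.1]
tcp_rot: [[-0.681, 0.732, -0.0], [0.732, 0.681, 0.0], [0.0, -0.0, -1.0]]
wrist_force: [-0.3, 0.3, -1.8]
grip_width: 39.8
```

```bash
python3 - <<'E'
from h import *
s=manip.read_state(); print(s['wrist_force'],s['ft_torque'],s['joints'],s['eef_pos'])
E
```

```text
[-0.30469871  0.3417495  -1.84310642] [-0.00754556  0.01286316  0.03781874] [ 4.46825893e+00  2.66290808e+01  9.02268564e+01  3.08221944e-03
  6.31619019e+01 -3.84589538e+01] [566.21880763  80.97138974  91.12248366]
```

Call:
send_rows --steps '[[[0, 0, 0], [0, 0, -1], 0.3], [[0, 0, 0], [0, 0, -1], 0.3], [[0, 0, 0], [0, 0, 0], 0.3]]'

```text
time_s: 9.78
eef_pos: [566.3, 81.0, 89.3]
tcp_rot: [[-0.681, 0.732, -0.0], [0.732, 0.681, -0.0], [0.0, -0.0, -1.0]]
wrist_force: [-0.1, 0.3, -1.0]
grip_width: 40.1
```

Call:
send_rows --steps '[[[0, 0, 0], [0, 0, -1], 0.3], [[0, 0, 0], [0, 0, -1], 0.3], [[0, 0, 0], [0, 0, 0], 0.3]]'

```text
time_s: 10.15
eef_pos: [566.2, 80.9, 87.2]
tcp_rot: [[-0.681, 0.732, -0.0], [0.732, 0.681, -0.0], [0.0, -0.0, -1.0]]
wrist_force: [-1.0, -0.4, -1.3]
grip_width: 39.7
```

Call:
send_rows --steps '[[[0, 0, 0], [0, 0, -0.7], 0.3], [[0, 0, 0], [0, 0, -0.7], 0.3], [[0, 0, 0], [0, 0, 0], 0.3]]'

```text
time_s: 10.52
eef_pos: [566.3, 81.0, 85.9]
tcp_rot: [[-0.681, 0.732, -0.0], [0.732, 0.681, -0.0], [0.0, -0.0, -1.0]]
wrist_force: [-0.1, -0.1, -1.6]
grip_width: 40.0
```

Call:
send_rows --steps '[[[0, 0, 0], [0, 0, -0.5], 0.3], [[0, 0, 0], [0, 0, -0.5], 0.3], [[0, 0, 0], [0, 0, 0], 0.3]]'

```text
time_s: 10.9
eef_pos: [566.4, 81.0, 85.1]
tcp_rot: [[-0.681, 0.732, 0.0], [0.732, 0.681, 0.0], [-0.0, 0.0, -1.0]]
wrist_force: [-1.0, 0.8, 1.1]
grip_width: 39.7
```

Call:
send_rows --steps '[[[0, 0, -4], [0, 0, 0], 0.3], [[0, 0, -4], [0, 0, -0.25], 0.3], [[0, 0, -4], [0, 0, -0.25], 0.3], [[0, 0, -4], [0, 0, -0.25], 0.3], [[0, 0, 0], [0, 0, 0], 0.3]]'

```text
time_s: 11.52
eef_pos: [566.4, 80.9, 84.2]
tcp_rot: [[-0.453, 0.891, 0.0], [0.891, 0.453, -0.0], [-0.0, 0.0, -1.0]]
wrist_force: [0.5, 0.8, -0.5]
grip_width: 39.8
```

```bash
cat > st.py <<'E'
from h import *
s=manip.read_state(); print('F',s['wrist_force'].round(2),'T',s['ft_torque'].round(3),'j6',s['joints'][5].round(2),'p',s['eef_pos'].round(2),'yaw',np.degrees(np.arctan2(s['tcp_rot'][1,0],s['tcp_rot'][0,0])).round(2),s['time_s'],s['grip_width'])
E
python3 st.py
```

```text
F [ 0.54  0.83 -0.53] T [-0.055 -0.032 -0.039] j6 -22.5 p [566.38  80.93  84.19] yaw 116.96 11.525 39.766505658346496
```

Call:
send_rows --steps '[[[0, 0, -5], [0, 0, -0.3], 0.3], [[0, 0, -5], [0, 0, -0.3], 0.3], [[0, 0, -5], [0, 0, -0.3], 0.3], [[0, 0, -5], [0, 0, -0.3], 0.3], [[0, 0, -5], [0, 0, -0.3], 0.3], [[0, 0, -5], [0, 0, -0.3], 0.3], [[0, 0, 0], [0, 0, 0], 0.3]]'

```text
time_s: 12.4
eef_pos: [566.3, 80.9, 82.3]
tcp_rot: [[0.051, 0.999, -0.0], [0.999, -0.051, -0.0], [-0.0, -0.0, -1.0]]
wrist_force: [-0.0, 0.3, -0.2]
grip_width: 39.9
```

```bash
python3 st.py
```

```text
F [-0.02  0.27 -0.22] T [-0.058  0.054 -0.015] j6 7.41 p [566.32  80.95  82.34] yaw 87.06 12.4 39.89643598808931
```

Call:
send_rows --steps '[[[0, 0, -5], [0, 0, -0.3], 0.3], [[0, 0, -5], [0, 0, -0.3], 0.3], [[0, 0, -5], [0, 0, -0.3], 0.3], [[0, 0, -5], [0, 0, -0.3], 0.3], [[0, 0, -5], [0, 0, -0.3], 0.3], [[0, 0, -5], [0, 0, -0.3], 0.3], [[0, 0, 0], [0, 0, 0], 0.3]]'

```text
time_s: 13.28
eef_pos: [566.3, 80.9, 80.5]
tcp_rot: [[0.543, 0.84, -0.0], [0.84, -0.543, -0.0], [-0.0, -0.0, -1.0]]
wrist_force: [-0.8, 0.1, -1.4]
grip_width: 39.4
```

```bash
python3 st.py
```

```text
F [-0.82  0.09 -1.42] T [-0.054  0.104  0.01 ] j6 37.35 p [566.29  80.94  80.54] yaw 57.12 13.275 39.44260533720887
```

Call:
send_rows --steps '[[[0, 0, -5], [0, 0, -0.3], 0.3], [[0, 0, -5], [0, 0, -0.3], 0.3], [[0, 0, -5], [0, 0, -0.3], 0.3], [[0, 0, 0], [0, 0, 0], 0.3]]'

```text
time_s: 13.78
eef_pos: [566.4, 80.9, 79.8]
tcp_rot: [[0.741, 0.671, 0.0], [0.671, -0.741, 0.0], [0.0, 0.0, -1.0]]
wrist_force: [-0.2, 0.9, 0.7]
grip_width: 39.4
```

```bash
python3 st.py
```

```text
F [-0.18  0.87  0.66] T [-0.038  0.08   0.051] j6 52.31 p [566.38  80.93  79.79] yaw 42.15 13.775 39.41041877057078
```

Call:
send_rows --steps '[[[0, 0, -5], [0, 0, -0.3], 0.3], [[0, 0, -5], [0, 0, -0.3], 0.3], [[0, 0, -5], [0, 0, -0.3], 0.3], [[0, 0, 0], [0, 0, 0], 0.3]]'

```text
time_s: 14.28
eef_pos: [566.5, 81.0, 79.1]
tcp_rot: [[0.89, 0.457, 0.001], [0.457, -0.89, 0.0], [0.001, 0.0, -1.0]]
wrist_force: [-0.5, 0.2, 2.2]
grip_width: 39.7
```

```bash
python3 st.py
```

```text
F [-0.45  0.24  2.24] T [-0.027  0.161  0.016] j6 67.29 p [566.54  80.97  79.11] yaw 27.17 14.275 39.716894357648364
```

Call:
send_rows --steps '[[[0, 0, -4], [0, 0, 0], 0.3], [[0, 0, -4], [0, 0, 0], 0.3], [[0, 0, 0], [0, 0, 0], 0.3]]'

```text
time_s: 14.65
eef_pos: [566.5, 81.0, 79.0]
tcp_rot: [[0.945, 0.328, 0.0], [0.328, -0.945, 0.0], [0.0, 0.0, -1.0]]
wrist_force: [0.3, 0.1, 2.5]
grip_width: 39.6
```

```bash
python3 st.py
```

```text
F [0.31 0.08 2.48] T [-0.006  0.106 -0.06 ] j6 75.29 p [566.48  80.97  79.02] yaw 19.17 14.65 39.57671286986286
```

Call:
send_rows --steps '[[[0, 0, -4], [0, 0, 0], 0.3], [[0, 0, -4], [0, 0, 0], 0.3], [[0, 0, 0], [0, 0, 0], 0.3]]'

```text
time_s: 15.02
eef_pos: [566.4, 81.0, 78.9]
tcp_rot: [[0.981, 0.194, 0.0], [0.194, -0.981, 0.0], [0.0, -0.0, -1.0]]
wrist_force: [0.2, 0.4, 3.1]
grip_width: 39.8
```

```bash
python3 st.py
```

```text
F [0.19 0.42 3.14] T [-0.012  0.109 -0.017] j6 83.31 p [566.37  80.97  78.87] yaw 11.16 15.025 39.84888333566056
```

Call:
send_rows --steps '[[[0, 0, -4], [0, 0, 0], 0.3], [[0, 0, -4], [0, 0, 0], 0.3], [[0, 0, 0], [0, 0, 0], 0.3]]'

```text
time_s: 15.4
eef_pos: [566.2, 80.9, 78.4]
tcp_rot: [[0.998, 0.055, -0.0], [0.055, -0.998, 0.0], [-0.0, -0.0, -1.0]]
wrist_force: [1.6, 0.6, -2.5]
grip_width: 39.9
```

```bash
python3 st.py
```

```text
F [ 1.64  0.58 -2.45] T [ 0.022 -0.134 -0.058] j6 91.31 p [566.19  80.95  78.43] yaw 3.15 15.4 39.88371946795814
```

Call:
send_rows --steps '[[[0, 0, -4], [0, 0, 0], 0.3], [[0, 0, -4], [0, 0, 0], 0.3], [[0, 0, 0], [0, 0, 0], 0.3]]'

```text
time_s: 15.78
eef_pos: [566.0, 81.0, 78.1]
tcp_rot: [[0.996, -0.085, -0.001], [-0.085, -0.996, -0.0], [-0.001, 0.0, -1.0]]
wrist_force: [2.7, 0.7, -9.1]
grip_width: 39.8
```

```bash
python3 st.py
```

```text
F [ 2.67  0.74 -9.08] T [ 0.107 -0.393  0.015] j6 99.32 p [566.    80.95  78.07] yaw -4.85 15.775 39.815582405210066
```

Call:
send_rows --steps '[[[0, 0, -4], [0, 0, -0.5], 0.3], [[0, 0, -4], [0, 0, -0.4], 0.3], [[0, 0, 0], [0, 0, 0], 0.3]]'

```text
time_s: 16.15
eef_pos: [566.1, 81.0, 77.6]
tcp_rot: [[0.975, -0.223, -0.001], [-0.223, -0.975, 0.0], [-0.001, 0.0, -1.0]]
wrist_force: [1.9, 0.6, -7.8]
grip_width: 39.9
```

```bash
python3 st.py; python3 - <<'E'
from h import *
d=shot('side','side5.png'); 
a=cv2.imread('pics/side5.png'); cv2.imwrite('pics/cside5.png',cv2.resize(a[130:230,180:320],None,fx=5,fy=5,interpolation=cv2.INTER_CUBIC))
a=cv2.imread('pics/side0.png'); cv2.imwrite('pics/cside0.png',cv2.resize(a[130:230,180:320],None,fx=5,fy=5,interpolation=cv2.INTER_CUBIC))
E
```

```text
F [ 1.88  0.6  -7.76] T [ 0.175 -0.266 -0.067] j6 107.32 p [566.11  80.96  77.55] yaw -12.86 16.15 39.89150785946505
```

View pics/cside5.png

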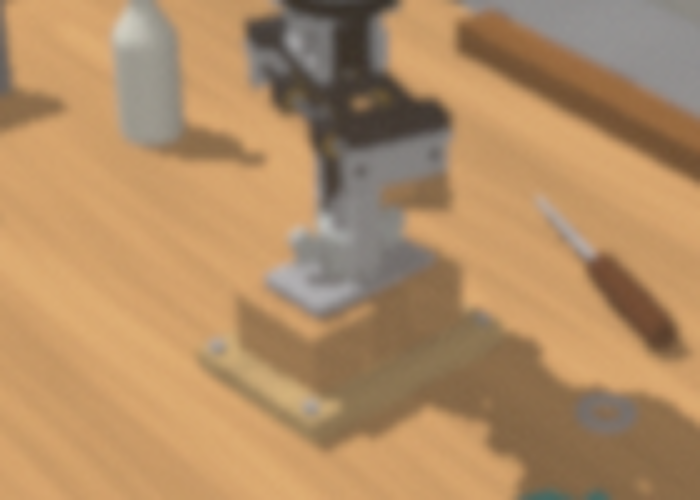

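View pics/cside0.png

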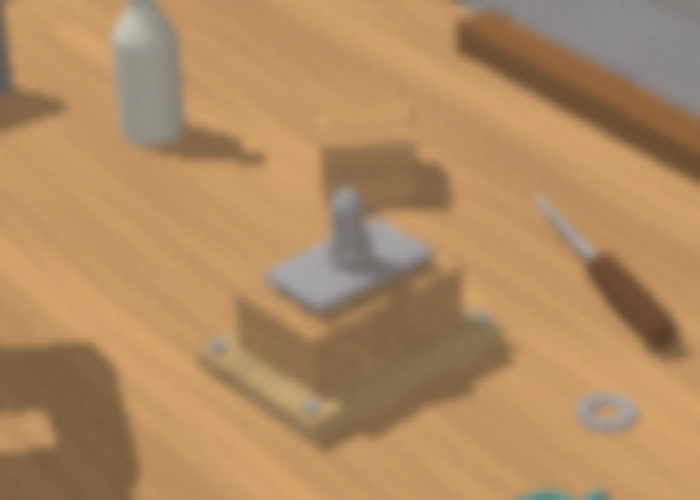

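```bash
cat > pl.py <<'E'
from h import *
import sys
from scipy.optimize import minimize_scalar
def S(f):
    g=np.load('pics/'+f+'.npz')['img'].astype(float); return g.max(2)-g.min(2)
a=S('side0'); 
for f in sys.argv[1:]:
    b=S(f); out=[]
    def fit(c,r0,r1):
        rr=np.arange(r0,r1)
        f=lambda dy: ((np.interp(rr-dy,np.arange(384),a[:,c])-b[rr,c])**2).mean()
        m=min((minimize_scalar(f,bounds=(lo,lo+1),method='bounded') for lo in(-1,-.0,1)),key=lambda m:m.fun); return round(m.x,2),round(m.fun**.5,1)
    print(f,'bottom edge L',[(c,)+fit(c,187+max(0,0),196) for c in range(236,246)])
    print(f,'bottom edge R',[(c,)+fit(c,182,194) for c in range(246,266,2)])
    print(f,'ctrl screws/base',[(c,)+fit(c,205,222) for c in (238,240,244,246,250)],[(c,)+fit(c,192,206) for c in (222,224,230)])
E
python3 pl.py side1 side4 side5
python3 - <<'E'
import numpy as np
for f in('side0','side5'):
    g=np.load(f'pics/{f}.npz')['img'].astype(int); s=g.max(2)-g.min(2); print(s[178:198,234:268:2])
E
```

```text
side1 bottom edge L [(236, np.float64(-0.0), np.float64(7.0)), (237, np.float64(-0.06), np.float64(6.7)), (238, np.float64(-0.06), np.float64(5.9)), (239, np.float64(-0.05), np.float64(6.1)), (240, np.float64(-0.08), np.float64(5.7)), (241, np.float64(-0.1), np.float64(4.7)), (242, np.float64(-0.11), np.float64(4.8)), (243, np.float64(-0.06), np.float64(4.2)), (244, np.float64(-0.08), np.float64(4.0)), (245, np.float64(-0.09), np.float64(4.2))]
side1 bottom edge R [(246, np.float64(-0.07), np.float64(1.6)), (248, np.float64(-0.09), np.float64(2.6)), (250, np.float64(-0.01), np.float64(3.1)), (252, np.float64(-0.0), np.float64(3.2)), (254, np.float64(-0.0), np.float64(4.1)), (256, np.float64(0.0), np.float64(3.6)), (258, np.float64(0.04), np.float64(3.3)), (260, np.float64(0.06), np.float64(2.2)), (262, np.float64(0.15), np.float64(2.3)), (264, np.float64(2.0), np.float64(19.4))]
side1 ctrl screws/base [(238, np.float64(-0.38), np.float64(6.9)), (240, np.float64(-0.36), np.float64(6.3)), (244, np.float64(-0.41), np.float64(5.4)), (246, np.float64(-0.31), np.float64(5.2)), (250, np.flo
[... 4469 characters left out ...]
  5   2   2   2   2   2   4  11  26  44  55  61  65  65  65]
 [ 87  52  16   3   3   2   2   3  10  26  45  55  60  62  64  65  65]
 [ 97  81  46  13   3   3   4  11  27  52  62  60  61  62  64  65  65]
 [ 99  95  78  40   8   6  13  29  56  77  73  61  63  60  65  63  64]
 [ 93  99  95  69  29  17  32  53  79  84  74  62  62  62  63  64  63]
 [ 84  95 101  91  64  46  59  73  85  79  67  62  63  62  65  63  63]
 [ 76  86  98  98  89  76  78  80  78  70  63  62  62  61  63  64  64]
 [ 72  78  88  99  98  90  85  76  69  66  65  61  61  61  62  65  63]
 [ 71  72  80  92  98  90  77  68  64  67  64  63  63  61  60  64  61]
 [ 72  72  73  83  90  80  69  65  64  65  65  61  61  62  61  59  55]]
```

Call:
send_rows --steps '[[[0, 0, -4], [0, 0, -0.4], 0.3], [[0, 0, -4], [0, 0, -0.4], 0.3], [[0, 0, -4], [0, 0, -0.4], 0.3], [[0, 0, 0], [0, 0, 0], 0.3]]'

```text
time_s: 16.7
eef_pos: [566.3, 81.0, 76.8]
tcp_rot: [[0.907, -0.421, -0.0], [-0.421, -0.907, 0.0], [-0.0, 0.0, -1.0]]
wrist_force: [-0.2, 0.2, -3.9]
grip_width: 39.8
```

```bash
python3 st.py; python3 -c "
from h import *
shot('side','side6.png')"; python3 pl.py side6 | cut -c1-900
```

```text
F [-0.19  0.19 -3.86] T [ 0.127  0.124 -0.052] j6 119.36 p [566.25  80.95  76.78] yaw -24.89 16.7 39.830804403477444
side6 bottom edge L [(236, np.float64(0.65), np.float64(3.5)), (237, np.float64(0.57), np.float64(4.3)), (238, np.float64(0.47), np.float64(3.5)), (239, np.float64(0.41), np.float64(4.3)), (240, np.float64(0.32), np.float64(3.7)), (241, np.float64(0.42), np.float64(4.6)), (242, np.float64(0.44), np.float64(4.6)), (243, np.float64(0.49), np.float64(5.3)), (244, np.float64(0.5), np.float64(5.4)), (245, np.float64(0.51), np.float64(6.3))]
side6 bottom edge R [(246, np.float64(0.77), np.float64(3.4)), (248, np.float64(0.72), np.float64(4.0)), (250, np.float64(0.44), np.float64(6.2)), (252, np.float64(0.55), np.float64(4.4)), (254, np.float64(0.84), np.float64(3.3)), (256, np.float64(0.88), np.float64(4.6)), (258, np.float64(0.71), np.float64(2.2)), (260, np.float64(0.59), np.float64(1.8)), (262, np.float64(0.71), np.float64(1.7)), (264, np.float64(0.87), np.float64(4.7))]
side6 ctrl screws/base [(238, np.float64(-0.31), np.float64(4.4)), (240, np.float64(-0.21), np.float64(4.2)), (244, np.float64(-0.25), np.float64(3.5)), (246, np.float64(-0.23), np.float64(3.4)), (250, np.float64(-0.36), np.float64(3.8))] [(222, np.float64(0.06), np.float64(4.7)), (224, np.float64(0.07), np.float64(4.5)), (230, np.float64(-0.29), np.float64(4.3))]
```

Call:
send_rows --steps '[[[0, 0, 0], [0, 0, 0], 0.75], [[0, 0, 0], [0, 0, 0], 0.75], [[0, 0, 0], [0, 0, 0], 0.75], [[0, 0, 0], [0, 0, 20], 0.75], [[0, 0, 0], [0, 0, 40], 0.75], [[0, 0, 0], [0, 0, 50], 0.75], [[0, 0, 0], [-20, 40, 10], 0.75], [[0, 0, 0], [-20, 50, 0], 0.75], [[0, 0, 0], [-20, 50, 0], 0.75], [[0, 0, 0], [0, 0, 0], 0.75]]'

```text
time_s: 18.0
eef_pos: [505.1, 223.6, 196.9]
tcp_rot: [[0.908, -0.42, 0.0], [-0.42, -0.908, 0.0], [0.0, -0.0, -1.0]]
wrist_force: [0.4, 0.0, 0.0]
grip_width: 70.2
```

```bash
python3 st.py; python3 - <<'E'
from h import *
for n in('side','top'):
  d=shot(n,n+'7.png'); 
  a=cv2.imread(f'pics/{n}7.png'); c=a[130:230,180:320] if n=='side' else a[140:240,180:320]
  cv2.imwrite(f'pics/c{n}7.png',cv2.resize(c,None,fx=5,fy=5,interpolation=cv2.INTER_CUBIC))
E
python3 pl.py side7
```

```text
F [0.38 0.04 0.05] T [0.001 0.147 0.005] j6 134.88 p [505.09 223.6  196.95] yaw -24.81 18.0 70.20140935962057
side7 bottom edge L [(236, np.float64(0.7), np.float64(2.9)), (237, np.float64(0.63), np.float64(2.5)), (238, np.float64(0.52), np.float64(2.2)), (239, np.float64(0.5), np.float64(2.5)), (240, np.float64(0.41), np.float64(2.3)), (241, np.float64(0.39), np.float64(2.3)), (242, np.float64(0.37), np.float64(2.8)), (243, np.float64(0.53), np.float64(3.7)), (244, np.float64(0.81), np.float64(5.0)), (245, np.float64(0.88), np.float64(4.5))]
side7 bottom edge R [(246, np.float64(0.82), np.float64(4.8)), (248, np.float64(0.86), np.float64(3.8)), (250, np.float64(0.92), np.float64(3.9)), (252, np.float64(1.17), np.float64(5.2)), (254, np.float64(0.85), np.float64(5.2)), (256, np.float64(0.88), np.float64(5.5)), (258, np.float64(0.77), np.float64(2.5)), (260, np.float64(0.68), np.float64(1.5)), (262, np.float64(0.69), np.float64(2.0)), (264, np.float64(0.82), np.float64(5.9))]
side7 ctrl screws/base [(238, np.float64(-0.12), np.float64(1.0)), (240, np.float64(-0.07), np.float64(1.2)), (244, np.float64(-0.06), np.float64(1.1)), (246, np.float64(-0.03), np.float64(1.3)), (250, np.float64(-0.06), np.float64(1.2))] [(222, np.float64(0.0), np.float64(1.6)), (224, np.float64(0.03), np.float64(1.2)), (230, np.float64(-0.06), np.float64(1.3))]
```

View pics/cside7.png

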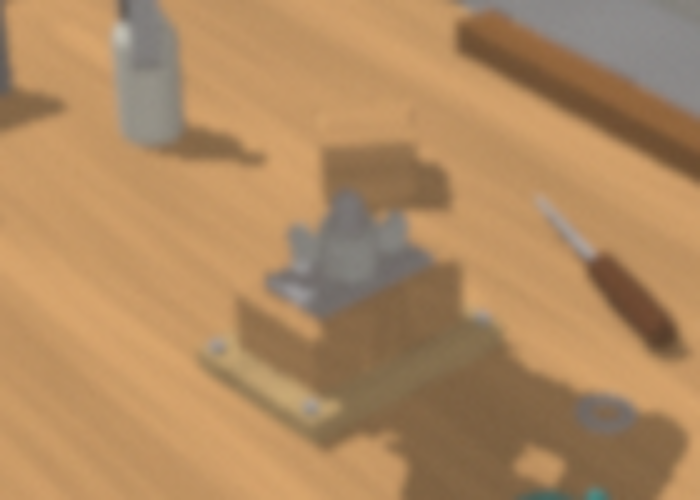

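View pics/ctop7.png

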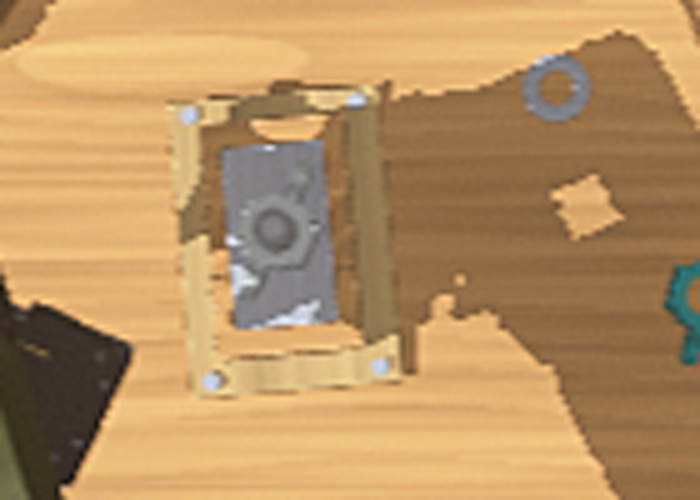

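Call:
send_rows --steps '[[[0, 0, 0], [-26, 27, 5], 0.75], [[0, 0, 0], [-26, 27, 5], 0.75], [[0, 0, 0], [-26, 27, 0], 0.75], [[0, 0, 0], [-26, 27, 0], 0.75], [[0, 0, 0], [-26, 27, 0], 0.75], [[0, 0, 0], [-26, 27, 0], 0.75], [[0, 0, 0], [-26, 27, 0], 0.75], [[0, 0, 0], [-26, 27, 0], 0.75], [[0, 0, 0], [-26, 27, 0], 0.75], [[0, 0, 0], [-26, 27, 0], 0.75]]'

```text
time_s: 19.35
eef_pos: [315.5, 398.9, 195.8]
tcp_rot: [[0.96, -0.268, -0.08], [-0.259, -0.96, 0.108], [-0.105, -0.083, -0.991]]
wrist_force: [1.0, -0.3, 0.8]
grip_width: 70.3
```

```bash
python3 st.py; python3 - <<'E'
from h import *
for n in('side','top'):
  d=shot(n,n+'8.png'); 
  a=cv2.imread(f'pics/{n}8.png'); c=a[130:230,180:320] if n=='side' else a
  cv2.imwrite(f'pics/c{n}8.png',cv2.resize(c,None,fx=5,fy=5,interpolation=cv2.INTER_CUBIC) if n=='side' else a)
z={}
for f in('top0','top8','side0','side8'):
    P=cloud(np.load(f'pics/{f}.npz')); z[f]=P
for n in('top','side'):
    A,B=z[n+'0'],z[n+'8']
    r=np.hypot(A[...,0]-566,A[...,1]-80); m=(A[...,2]>70)&(A[...,2]<82)&(r<48)&(r>26)&(B[...,2]>66)&(B[...,2]<82)
    print(n,m.sum(),np.median(A[m,2]),np.median(B[m,2]),np.mean(A[m,2])-np.mean(B[m,2]),np.std(A[m,2]-B[m,2])/m.sum()**.5)
E
python3 pl.py side8
```

```text
F [ 1.03 -0.28  0.79] T [-0.042  0.142 -0.018] j6 146.33 p [315.5  398.87 195.78] yaw -15.11 19.35 70.33298126129996
top 322 74.71635588124084 71.29317348068474 3.5559009718508037 0.19717820129840025
side 119 76.18384786602007 73.33270472437272 2.681217529119735 0.24263280930104136
side8 bottom edge L [(236, np.float64(0.73), np.float64(5.8)), (237, np.float64(0.69), np.float64(3.5)), (238, np.float64(0.57), np.float64(2.3)), (239, np.float64(0.56), np.float64(2.4)), (240, np.float64(0.51), np.float64(2.6)), (241, np.float64(0.57), np.float64(2.9)), (242, np.float64(0.59), np.float64(3.1)), (243, np.float64(0.62), np.float64(3.5)), (244, np.float64(0.62), np.float64(4.3)), (245, np.float64(0.66), np.float64(5.2))]
side8 bottom edge R [(246, np.float64(0.91), np.float64(3.0)), (248, np.float64(0.86), np.float64(2.5)), (250, np.float64(0.59), np.float64(4.8)), (252, np.float64(0.45), np.float64(4.1)), (254, np.float64(0.77), np.float64(1.9)), (256, np.float64(1.14), np.float64(5.5)), (258, np.float64(0.78), np.float64(1.8)), (260, np.float64(0.71), np.float64(0.8)), (262, np.float64(0.75), np.float64(2.1)), (264, np.float64(0.87), np.float64(5.9))]
side8 ctrl screws/base [(238, np.float64(2.0), np.float64(23.9)), (240, np.float64(1.82), np.float64(21.0)), (244, np.float64(2.0), np.float64(5.7)), (246, np.float64(1.23), np.float64(6.1)), (250, np.float64(0.07), np.float64(0.8))] [(222, np.float64(0.43), np.float64(9.4)), (224, np.float64(0.3), np.float64(10.8)), (230, np.float64(1.0), np.float64(15.4))]
```

View pics/cside8.png

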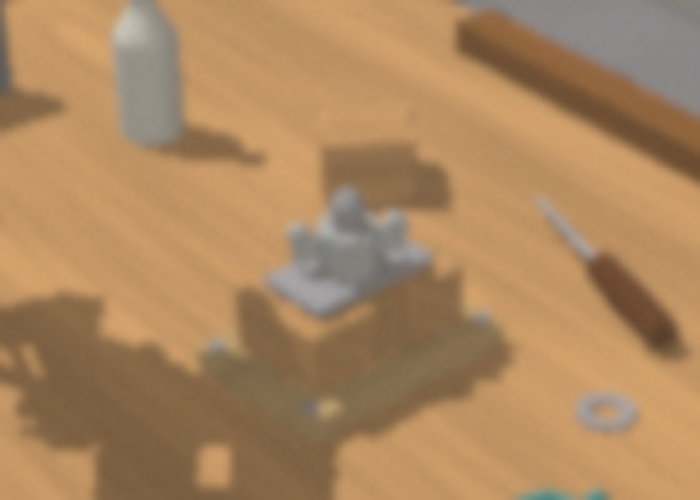

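View pics/ctop8.png

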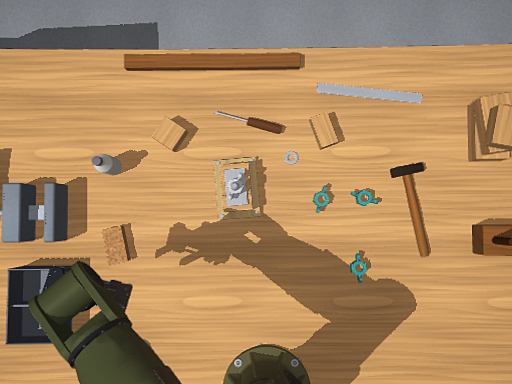

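Call:
send_rows --steps '[[[0, 0, 8], [0, 0, 0], 0.75], [[0, 0, 8], [0, 0, 0], 0.75], [[0, 0, 0], [0, 0, 0], 0.75]]'

```text
time_s: 19.82
eef_pos: [316.8, 397.9, 195.9]
tcp_rot: [[0.994, 0.004, -0.105], [0.013, -0.997, 0.081], [-0.104, -0.082, -0.991]]
wrist_force: [0.2, 0.2, -0.0]
grip_width: 70.7
```

```bash
python3 st.py; python3 - <<'E'
from h import *
for n in('top','side'):
    fs={}
    ims=[np.load(f'pics/{n}0.npz')]+[manip.get_image(n) for _ in range(8)]
    C=[cloud(d) for d in ims]; A=C[0]; r=np.hypot(A[...,0]-566,A[...,1]-80)
    B=np.median([c[...,2] for c in C[1:]],axis=0)
    m=(A[...,2]>66)&(A[...,2]<86)&(r<48)&(r>27)&(B>62)&(B<84)
    plate=[np.median(c[m,2]) for c in C]
    k=(r>85)&(r<150)&(abs(A[...,2])<12)&(abs(B)<12)
    k2=(A[...,2]>10)&(A[...,2]<26)&(r<110)&(B>10)&(B<26)
    print(n,m.sum(),'plate',np.round([np.mean(c[m,2]) for c in C],2),'bench',np.round([np.mean(c[k,2]) for c in C],2),'base',np.round([np.mean(c[k2,2]) for c in C],2))
    if n=='side':
        a=ims[0]['img'].astype(float);a=a.max(2)-a.min(2); b=np.mean([d['img'].astype(float).max(2)-d['img'].astype(float).min(2) for d in ims[1:]],0)
        for c in range(236,266,2):
            def low(s):  # bottom edge crossing th=30
                col=s[:,c]; v=178
                lo=np.argmin(col[180:194])+180
                v=lo
                while col[v]<30: v+=1
                return v-(col[v]-30)/(col[v]-col[v-1])
            print(c,round(low(a),2),round(low(b),2),round(low(b)-low(a),2))
E
```

```text
F [ 0.24  0.22 -0.05] T [0.024 0.056 0.037] j6 130.61 p [316.82 397.88 195.85] yaw 0.73 19.825 70.70411413998517
top 327 plate [74.54 71.09 79.28 74.74 75.01 75.05 75.14 71.16 79.07] bench [-1.26  5.71  4.93  2.87  2.93  6.    1.94  3.92  3.91] base [16.74 21.54 22.87 25.34 20.45 20.44 27.73 22.97 21.57]
side 131 plate [74.97 78.38 72.89 78.26 78.34 72.49 78.57 72.73 84.15] bench [1.32 4.81 3.57 4.76 4.32 4.83 3.96 5.67 3.92] base [18.66 21.87 21.88 20.32 25.03 23.3  21.94 18.64 18.64]
236 187.7 188.8 1.11
238 189.0 189.54 0.54
240 190.3 190.85 0.56
242 191.46 192.14 0.68
244 191.95 192.67 0.72
246 191.2 192.1 0.9
248 190.16 191.11 0.95
250 189.25 190.12 0.87
252 188.32 189.11 0.79
254 187.35 188.21 0.86
256 186.29 187.22 0.93
258 185.43 186.24 0.81
260 184.4 185.12 0.72
262 183.42 184.16 0.74
264 182.35 183.23 0.88
```

```bash
python3 - <<'E'
from h import *
print(manip.finish_job())
E
```

```text
the job is handed in; nothing more can be done
None
```

The wing nut is on the stud, run down against the sprung plate, and released. I measure the plate as pressed down about 3 mm. The job was handed in at about 20.6 s.

- **Placing:** I picked up the grey aluminium nut and lowered it over the stud without side contact. It touched the land at a TCP height of about 92 mm.
- **Finding the start:** Turning it backward 9° released the contact force. The nut then followed down about 7 mm and stopped at a TCP height of about 85 mm, which fits the drop into the thread starts.
- **Running on:** I turned it forward about 158° in total. Forces stayed under about 10 N in the readings I took. I opened the jaws and moved the arm clear.

**Plate travel:** My estimates disagree somewhat:

| Method | Plate pressed down |
|---|---|
| Shift of the plate's lower edge in the side view | about 3.0 mm (2.4 to 3.1 on different edges) |
| TCP height, from the given stud heights or the grasp height | 2.7 to 3.4 mm |
| Contact force, assuming 3 N/mm | about 3.6 mm |

The depth maps jumped by several mm from frame to frame, so I did not use them.

**Other points:**
- **After release:** The side view shows the nut upright on the plate. The top view shows the other things where they were, judged by eye. The sanding block was measured no more closely than that.
- **Joint range:** While withdrawing, the last joint came to 146.33°, close to its 146.38° limit. I turned it back to about 131° before handing in.

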